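# Transfer sampling-line fittings to the refit rack in reverse order

### The job

The four fittings stand in the full rack in the order in which they came off the air sampling line, the first one next to the upright pin with the black ball at one end of that rack. Move all four to the empty rack for refitting, in the reverse order: the one nearest the full rack's pin goes into the empty rack's seat farthest from its own pin, and so on, until the one farthest from the pin stands in the seat right beside the empty rack's pin. Stand each upright, about in the middle of its seat, flat on the seat's floor, and leave the meter and tools around the racks where they lie.

Things in the scene. Friction and masses are not known exactly. Their poses are not given: they have to be found in the camera images.
- coupler_tall_mid (a point): The tall straight steel hose coupler, a standing cylinder 25 mm in diameter and 70 mm tall with a dark ring half-way up; may be gripped anywhere on its body. This point is at its centre, half-way up; z is up along its axis. Loose, under 0.2 kg; stands upright in a seat of the full rack at the start.
- coupler_short_mid (a point): The short pale tube fitting, 46 mm tall: a slim 15 mm post rising out of a 28 mm flange in its lower half; grip the post, in its upper half, with the fingers closing along its own x or y axis (at the start these lie within 0.1 rad along and across the row). This point is at its centre, half-way up; z is up along its axis. Loose, under 0.2 kg; stands upright in a seat of the full rack at the start.
- stopper_mid (a point): The plain rubber stopper, a cone frustum 29 mm tall, 30 mm wide at the top and narrower at the foot; grip round its upper half. This point is at its centre, half-way up; z is up along its axis. Loose, under 0.2 kg; stands upright in a seat of the full rack at the start.
- cassette_mid (a point): The round filter cassette, a flat drum 38 mm in diameter with a small nipple on top, 38 mm tall in all (the drum's own top is about 30 mm above its foot); grip round the drum. This point is at its centre, half-way up; z is up along its axis. Loose, under 0.2 kg; stands upright in a seat of the full rack at the start.
- seat_coupler_tall: The fixed grey plastic seat of the full rack in which the coupler tall stands at the start: a square shallow dish, 62 mm outside, 56 mm inside, floor 3 mm thick, walls 8 mm high in all. Origin at the centre of its underside, which is 3 mm above the worktop; y along the row. Four such seats in a row at 66 mm pitch make the full rack; which seat is which along the row changes.
- seat_coupler_short: The fixed grey plastic seat of the full rack in which the coupler short stands at the start: a square shallow dish, 62 mm outside, 56 mm inside, floor 3 mm thick, walls 8 mm high in all. Origin at the centre of its underside, which is 3 mm above the worktop; y along the row. Four such seats in a row at 66 mm pitch make the full rack; which seat is which along the row changes.
- seat_stopper: The fixed grey plastic seat of the full rack in which the stopper stands at the start: a square shallow dish, 62 mm outside, 56 mm inside, floor 3 mm thick, walls 8 mm high in all. Origin at the centre of its underside, which is 3 mm above the worktop; y along the row. Four such seats in a row at 66 mm pitch make the full rack; which seat is which along the row changes.
- seat_cassette: The fixed grey plastic seat of the full rack in which the cassette stands at the start: a square shallow dish, 62 mm outside, 56 mm inside, floor 3 mm thick, walls 8 mm high in all. Origin at the centre of its underside, which is 3 mm above the worktop; y along the row. Four such seats in a row at 66 mm pitch make the full rack; which seat is which along the row changes.
- full_rack_pin: The fixed steel pin with a 20 mm black ball on top, 32 mm tall in all, that stands upright at one end of the full rack (at either end; the other end has only a flat steel disc), in line with the seats, 44 mm from the middle of the nearest seat. Origin at its foot.
- empty_rack: The empty rack, fixed: an aluminium plate 66 x 308 x 3 mm with four grey plastic seats like those of the full rack, seat floor 6 mm and wall tops 11 mm above the worktop. Origin at the centre of its underside, on the worktop; y along the row, x across it, z up. Seat middles at y = +99, +33, -33 and -99 mm (x = 0). Its own pin with a black ball, 32 mm tall above the plate, stands at y = +143 mm, beside the seat at +99 mm; a flat disc at y = -143 mm.
- manometer: Hand-held pressure meter, dark, 149 x 65 x 28 mm, lying to the left of the racks. A bystander, loose, to be left alone. Origin at the centre of its underside.
- spanner: Open-ended spanner, 169 mm long, lying to the right of the racks. A bystander, loose, to be left alone. Origin at the centre of its underside.
- screwdriver: Red-handled screwdriver, 195 mm long, lying to the left of the racks. A bystander, loose, to be left alone. Origin at the centre of its underside.
Not all that is in view belongs to the job. What is shaped like the seat_coupler_tall but green or purple is not meant.

How it is judged:
At the end, for the whole second after the job is handed in: Each of the four fittings stands upright (within 0.15 rad) on the floor of its own seat of the empty rack (height within 4 mm), within 15 mm of the seat's middle along and across the row, in the order reverse to that in the full rack counted from each rack's pin; all are released and at rest (((horizontal distance between seat_coupler_tall and full_rack_pin between 0.024 and 0.064 m and y of coupler_tall_mid in the frame of empty_rack between -0.114 and -0.084 m) or (horizontal distance between seat_coupler_tall and full_rack_pin between 0.09 and 0.13 m and y of coupler_tall_mid in the frame of empty_rack between -0.048 and -0.018 m) or (horizontal distance between seat_coupler_tall and full_rack_pin between 0.156 and 0.196 m and y of coupler_tall_mid in the frame of empty_rack between 0.018 and 0.048 m) or (horizontal distance between seat_coupler_tall and full_rack_pin between 0.222 and 0.262 m and y of coupler_tall_mid in the frame of empty_rack between 0.084 and 0.114 m)) and x of coupler_tall_mid in the frame of empty_rack between -0.015 and 0.015 m and z of coupler_tall_mid in the frame of empty_rack between 0.037 and 0.045 m and angle between each of coupler_tall_mid, coupler_short_mid, stopper_mid, cassette_mid's own z axis and vertical below 0.15 rad and linear speed of each of coupler_tall, coupler_short, stopper, cassette below 0.02 m/s and contact force between each of coupler_tall, coupler_short, stopper, cassette and the fingers below 0.05 N and ((horizontal distance between seat_coupler_short and full_rack_pin between 0.024 and 0.064 m and y of coupler_short_mid in the frame of empty_rack between -0.114 and -0.084 m) or (horizontal distance between seat_coupler_short and full_rack_pin between 0.09 and 0.13 m and y of coupler_short_mid in the frame of empty_rack between -0.048 and -0.018 m) or (horizontal distance between seat_coupler_short and full_rack_pin between 0.156 and 0.196 m and y of coupler_short_mid in the frame of empty_rack between 0.018 and 0.048 m) or (horizontal distance between seat_coupler_short and full_rack_pin between 0.222 and 0.262 m and y of coupler_short_mid in the frame of empty_rack between 0.084 and 0.114 m)) and x of coupler_short_mid in the frame of empty_rack between -0.015 and 0.015 m and z of coupler_short_mid in the frame of empty_rack between 0.025 and 0.033 m and ((horizontal distance between seat_stopper and full_rack_pin between 0.024 and 0.064 m and y of stopper_mid in the frame of empty_rack between -0.114 and -0.084 m) or (horizontal distance between seat_stopper and full_rack_pin between 0.09 and 0.13 m and y of stopper_mid in the frame of empty_rack between -0.048 and -0.018 m) or (horizontal distance between seat_stopper and full_rack_pin between 0.156 and 0.196 m and y of stopper_mid in the frame of empty_rack between 0.018 and 0.048 m) or (horizontal distance between seat_stopper and full_rack_pin between 0.222 and 0.262 m and y of stopper_mid in the frame of empty_rack between 0.084 and 0.114 m)) and x of stopper_mid in the frame of empty_rack between -0.015 and 0.015 m and z of stopper_mid in the frame of empty_rack between 0.0165 and 0.0245 m and ((horizontal distance between seat_cassette and full_rack_pin between 0.024 and 0.064 m and y of cassette_mid in the frame of empty_rack between -0.114 and -0.084 m) or (horizontal distance between seat_cassette and full_rack_pin between 0.09 and 0.13 m and y of cassette_mid in the frame of empty_rack between -0.048 and -0.018 m) or (horizontal distance between seat_cassette and full_rack_pin between 0.156 and 0.196 m and y of cassette_mid in the frame of empty_rack between 0.018 and 0.048 m) or (horizontal distance between seat_cassette and full_rack_pin between 0.222 and 0.262 m and y of cassette_mid in the frame of empty_rack between 0.084 and 0.114 m)) and x of cassette_mid in the frame of empty_rack between -0.015 and 0.015 m and z of cassette_mid in the frame of empty_rack between 0.021 and 0.029 m); the robot touches nothing.
It fails at once if the manometer is moved by more than 30 mm (distance of manometer from where it was at the start of the episode above 0.03 m).
It fails at once if the spanner is moved by more than 30 mm (distance of spanner from where it was at the start of the episode above 0.03 m).
It fails at once if the screwdriver is moved by more than 30 mm (distance of screwdriver from where it was at the start of the episode above 0.03 m).
It also fails if it takes over 104 s, if anything falls off the work surface, if the arm or the gripper's body presses on something with over 40 N, if the wrist force passes 120 N, or if a joint passes its speed limit or range.

### The arm

A 6-joint arm with a two-finger parallel gripper is mounted at the origin on a cart in front of the work surface, level with it; the furniture and walls round the work are solid. World frame = base frame: x ahead of the robot, y to its left, z up, the work surface at z = 0. Lengths are in m, angles in rad, forces in N, time in s.
With the tool pointing down it reaches from about 0.375 to 0.975 m from the base axis. Payload 3.8 kg.
Tool frame: the origin (TCP) lies at the very end of the fingers, on their centre line; the grasp point (between the pads) lies bot.grasp_offset behind it (bot.grasp_offset is the distance from the TCP to the grasp point, in m); y points along the fingers, x is the direction in which the jaws open and shut, and the axes are right-handed (so a half turn about y gives the same grasp; the last joint's range is limited). The gripper opens to 85 mm and grips with 20 to 120 N. Pads are 22 mm wide; open, the fingers measure 114 mm over their backs; the gripper's body (76 mm by 85 mm) begins 54 mm behind the grasp point. The pads swing forward as they close: fully open they stand 13 mm farther back than shut.
Start: joints at [-0.037, 0.264, 1.604, -0, 1.274, -0.037], TCP at [0.675, -0, 0.231] pointing down, gripper open.
Joint ranges: [-2.63, 2.63], [-0.94, 2.18], [0.31, 2.57], [-1.31, 4.45], [0, 2.66], [-2.55, 2.55]. Speed limits (rad/s): [2.57, 2.57, 3.14, 3.14, 3.14, 3.14].

### API

Orientations are given as a rotation vector (axis times angle).
In Python, from workcell import sensors, read_camera, job, bot gives the robot as it stands.
- The arm moves only by the tool arm_command, never from a script. Its argument "deltas" is a list of rows, each a list of 4 numbers: the shift along the tool's x, y, z in m, then the turn about the tool's y in rad. A call has 1 to 20 rows; each row shifts and turns the commanded pose from where the row before left it, along the tool's axes as they then stand; what a row does not reach is not made up. A row lasts 1/8 s, in which the tool goes at most 62.5 mm and 10.7 degrees, less where a joint would pass 70% of its speed; a pose out of reach is approached as far as the arm can. A call is refused whole if a number of a shift passes 0.0625 or a number of a turn 0.188, either way. A call with a gripper value outside its range is refused whole. "fingers" is the finger opening in m, from 0 to 0.0854, set as the call begins (left out, the last holds). The fingers move at their own pace and stop on an object; "newtons" is the grip in N (left out, the last holds). Time passes only in rows, so rows that do not move let the fingers close. It gives the time, the measured TCP pose, the force and the opening at its end, in the units of the state.
- sensors.read_state(): the state, without advancing time (a new reading comes with each control period).
- read_camera(name): name is "scene" or "side" or "wrist"; returns a dict with "color" (400x640x3 uint8, red, green, blue), "vfov" (degrees; the focal length in pixels is half the picture's height over the tangent of half this angle, whatever the lens; pixels are square), "cx", "cy" (the principal point, pixels), "dist_coeffs" ([k1, k2, p1, p2, k3] as OpenCV has them; the pictures are not rectified), "R" (3x3) and "t" (3): a world point X has camera coordinates R X + t; the wrist camera has in their place "T_tool_cam" (4x4, takes a point from camera to tool coordinates, whose origin is the TCP and whose axes are the tool frame's). Camera axes: x right, y down, z forward; pixel columns grow to the right and rows downward; lengths in m; the calibration is good to about 2 mm. A picture is of the moment at which its call begins: read the wrist's pose just before it. There is no depth.
- job.finish_job(): hands the job in, once; it reports no verdict.
The state is a dict: "time": time; "q": joint angles; "joint_vel": joint speeds; "joint_torque": joint torques, N m; "tool_pos": TCP position; "tcp_rot": TCP orientation; "wrist_force": force on the tool from outside, world axes, zero at the start; "torque": the same for the moment, N m; "width": opening from 0.0 (shut) to 1.0 (fully open).
Only numpy, scipy, OpenCV 4.12 (cv2) and the standard library are available. Lean on these libraries where they do the work, as an engineer would, in place of code of your own. Each camera call takes 0.05 s, during which the arm holds its last target.

## Working session

There is one attempt and no reset: what is moved stays moved. The work goes in short steps, Python scripts to look and compute and a tool call to move; the robot and the scene stay as the last step left them, time stands still between calls to the robot, and variables do not carry over. Pictures are saved under pics/ and viewed, and the job is handed in when it is done.

Besides the shell and the picture viewer there is one more tool, called after "Request:" by a JSON object that holds its "api" and its "payload", one argument or row to a line. arm_command: Moves the arm, as the interface text tells. Its arguments: {"type":"object","properties":{"deltas":{"type":"array"},"fingers":{"type":"number"},"newtons":{"type":"number"}},"required":["deltas"]}

```bash
mkdir -p pics; ls
cat > h.py <<'E'
import numpy as np, cv2
from workcell import sensors, read_camera, job, bot
def K(c):
    f=200/np.tan(np.radians(c["vfov"])/2)
    return np.array([[f,0,c["cx"]],[0,f,c["cy"]],[0,0,1]])
def ext(c,s=None):
    if "R" in c: return np.array(c["R"]),np.array(c["t"])
    Rt=cv2.Rodrigues(np.array(s["tcp_rot"]))[0]; T=np.array(c["T_tool_cam"])
    Rw=Rt@T[:3,:3]; p=Rt@T[:3,3]+np.array(s["tool_pos"])
    return Rw.T,-Rw.T@p
def ray(c,uv,z,s=None):
    R,t=ext(c,s)
    n=cv2.undistortPoints(np.array(uv,float).reshape(-1,1,2),K(c),np.array(c["dist_coeffs"])).reshape(-1,2)
    d=np.c_[n,np.ones(len(n))]@R; o=-R.T@t
    return o+d*((z-o[2])/d[:,2])[:,None]
def proj(c,X,s=None):
    R,t=ext(c,s)
    return cv2.projectPoints(np.array(X,float).reshape(-1,1,3),cv2.Rodrigues(R)[0],t,K(c),np.array(c["dist_coeffs"]))[0].reshape(-1,2)
def save(n,im): cv2.imwrite("pics/%s.png"%n,np.ascontiguousarray(im[:,:,::-1]))
E
python3 - <<'E'
from h import *
s=sensors.read_state();print(s, bot.grasp_offset)
for n in("scene","side","wrist"):
    c=read_camera(n); save(n+"0",c["color"]); print(n,{k:v for k,v in c.items() if k!="color"})
E
```

```text
pics
{'time': 0.0, 'q': array([-3.68956271e-02,  2.64748484e-01,  1.60537194e+00,  2.89172477e-05,
        1.27372113e+00, -3.69184008e-02]), 'joint_vel': array([-1.29067396e-03,  4.90651584e-04, -8.24926067e-05, -6.97668890e-04,
        4.61816186e-04,  6.15064046e-04]), 'joint_torque': array([ 6.10465631e-04, -5.15121067e+01, -3.67308676e+01, -4.07824507e-05,
        1.31324201e-02,  1.46811578e-05]), 'tool_pos': array([6.74263261e-01, 3.79178507e-05, 2.29966299e-01]), 'tcp_rot': array([-1.570685  ,  0.00175304,  0.00177547]), 'wrist_force': array([-0.50360554, -0.17203231,  0.0172711 ]), 'torque': array([-0.03190027,  0.03006377, -0.05221797]), 'width': 1.0021351738574842} 0.0187
scene {'vfov': 50.842318246942824, 'cx': 316.9851674353356, 'cy': 204.21656163144775, 'dist_coeffs': array([0.00033153, 0.        , 0.        , 0.        , 0.        ]), 'R': array([[ 0.79782146, -0.60284431, -0.00772441],
       [-0.42470596, -0.55288222, -0.71690035],
       [ 0.4279086 ,  0.57523908, -0.69713286]]), 't': array([-0.46681879,  0.26323497,  0.89196894])}
side {'vfov': 50.81907008168061, '
[... 159 characters left out ...]
-0.18789516, -0.01883911],
       [-0.07640887,  0.48659803, -0.87027814],
       [ 0.17268812, -0.85318097, -0.49220021]]), 't': array([0.56890813, 0.12218718, 1.11781059])}
wrist {'vfov': 70.15526227132523, 'cx': 320.98124801524256, 'cy': 200.25234270192746, 'dist_coeffs': array([-0.0134675,  0.       ,  0.       ,  0.       ,  0.       ]), 'T_tool_cam': array([[ 9.99999927e-01,  3.12870631e-04,  2.20543620e-04,
         1.06712406e-03],
       [-1.10006167e-04, -3.16956156e-01,  9.48440184e-01,
        -1.42510170e-01],
       [ 3.66641737e-04, -9.48440139e-01, -3.16956098e-01,
         8.18610678e-02],
       [ 0.00000000e+00,  0.00000000e+00,  0.00000000e+00,
         1.00000000e+00]])}
```

View pics/scene0.png

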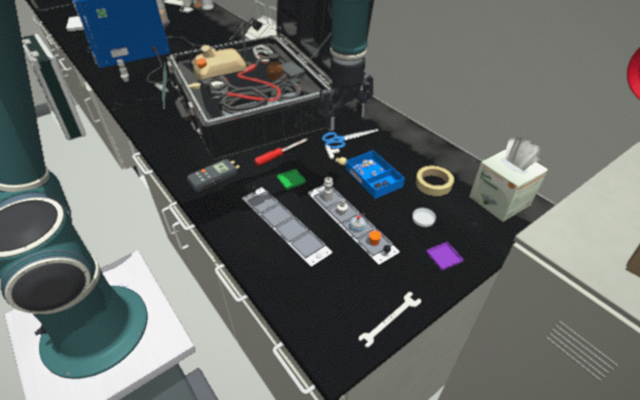

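View pics/side0.png

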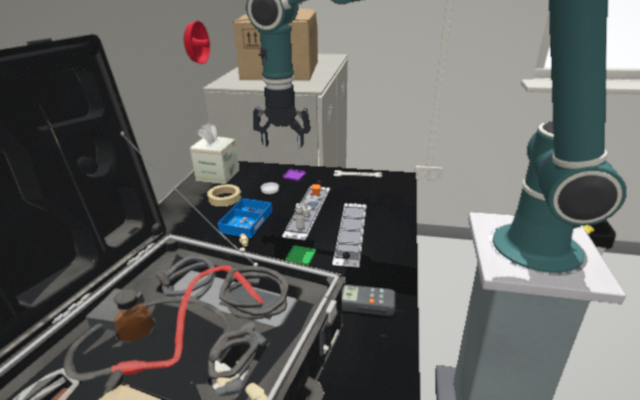

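View pics/wrist0.png

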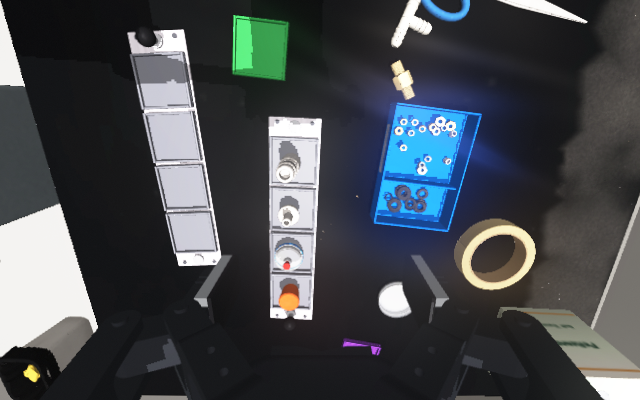

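Run:
```python
from h import *
im=cv2.imread("pics/wrist0.png")
cv2.imwrite("pics/w0a.png",cv2.resize(im[110:340,250:340],None,fx=2.6,fy=2.6,interpolation=cv2.INTER_CUBIC))
cv2.imwrite("pics/w0b.png",cv2.resize(im[15:275,110:240],None,fx=2.2,fy=2.2,interpolation=cv2.INTER_CUBIC))
im=cv2.imread("pics/scene0.png")
cv2.imwrite("pics/s0a.png",cv2.resize(im[165:275,230:410],None,fx=4,fy=4,interpolation=cv2.INTER_CUBIC))
```

```text
(no output)
```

View pics/w0a.png

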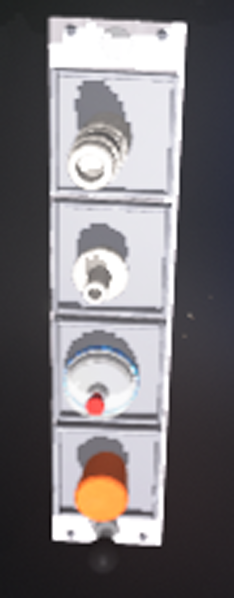

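View pics/w0b.png

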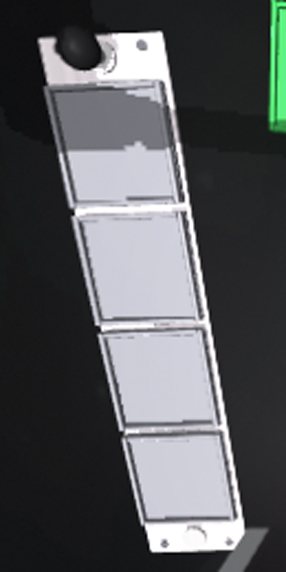

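View pics/s0a.png

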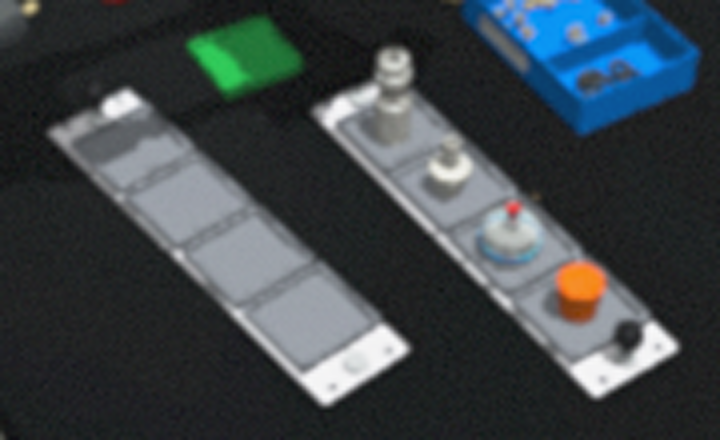

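```bash
cat >> h.py <<'E'
def comps(im,x0,x1,y0,y1,th=90):
    g=im.max(2).copy(); m=np.zeros_like(g); m[y0:y1,x0:x1]=(g[y0:y1,x0:x1]>th)*255
    n,l,st,ce=cv2.connectedComponentsWithStats(m); i=1+np.argmax(st[1:,4])
    return (l==i).astype(np.uint8)
E
python3 - <<'E'
from h import *
s=sensors.read_state(); c=read_camera("wrist"); im=c["color"]
for nm,b in(("full",(255,335,105,330)),("empty",(115,223,20,270))):
    m=comps(im,*b,th=100)
    cn=max(cv2.findContours(m,0,2)[0],key=cv2.contourArea)
    h=cv2.convexHull(cn)
    for e in (3,4,5,6,8,10):
        p=cv2.approxPolyDP(h,e,True)
        if len(p)<=4:break
    p=p.reshape(-1,2); X=ray(c,p,0.003,s)
    print(nm,p.tolist(),X.round(4).tolist())
    print([round(np.linalg.norm(X[i]-X[i-1]),4) for i in range(len(X))], X.mean(0).round(4))
# stopper
hsv=cv2.cvtColor(im,cv2.COLOR_RGB2HSV)
for (nm,lo,hi,z) in(("orange",(5,150,100),(20,255,255),.035),):
    m=cv2.inRange(hsv,lo,hi); n,l,st,ce=cv2.connectedComponentsWithStats(m); print(st[1:].tolist(),ce[1:])
E
```

```text
full [[269, 116], [321, 119], [311, 319], [270, 317]] [[0.6102, 0.0691, 0.003], [0.6751, 0.0655, 0.003], [0.6593, -0.2413, 0.003], [0.5941, -0.2376, 0.003]]
[np.float64(0.3072), np.float64(0.065), np.float64(0.3072), np.float64(0.0653)] [ 0.6347 -0.0861  0.003 ]
empty [[128, 32], [183, 30], [222, 269], [178, 265]] [[0.4522, 0.163, 0.003], [0.5165, 0.1645, 0.003], [0.5273, -0.15, 0.003], [0.4622, -0.1435, 0.003]]
[np.float64(0.3067), np.float64(0.0643), np.float64(0.3148), np.float64(0.0654)] [0.4896 0.0085 0.003 ]
[[279, 284, 20, 26, 401], [524, 312, 2, 1, 2], [579, 368, 2, 1, 2], [630, 370, 2, 1, 2]] [[288.95760599 297.19950125]
 [524.5        312.        ]
 [579.5        368.        ]
 [630.5        370.        ]]
```

Run:
```python
from h import *
s=sensors.read_state(); c=read_camera("wrist")
sc=read_camera("scene")
C=np.array([.6347,-.0861]);u=np.array([.052,.9986]);v=np.array([.9986,-.052])
px=[(285.8,174.2),(286.5,222),(286.5,265.4),(288.5,301)]
sx=[(230+394/4,165+57/4),(230+451/4,165+144/4),(230+513/4,165+208/4),(230+582/4,165+277/4)]
for n,p,q,z in zip(("tall","short","cass","stop"),px,sx,(.076,.052,.043,.035)):
    X=ray(c,[p],z,s)[0]; Y=ray(sc,[q],z)[0]
    for A in(X,Y): d=A[:2]-C; print(n,A.round(4),"along",round(d@u,4),"across",round(d@v,4))
```

```text
tall [0.6379 0.012  0.076 ] along 0.0981 across -0.0019
tall [0.6327 0.0113 0.076 ] along 0.0972 across -0.0071
short [ 0.6334 -0.0533  0.052 ] along 0.0326 across -0.003
short [ 0.6261 -0.0572  0.052 ] along 0.0284 across -0.0101
cass [ 0.6298 -0.1193  0.043 ] along -0.0334 across -0.0032
cass [ 0.6261 -0.1189  0.043 ] along -0.0332 across -0.0068
stop [ 0.6293 -0.1821  0.035 ] along -0.0961 across -0.0004
stop [ 0.6264 -0.1834  0.035 ] along -0.0976 across -0.0032
```

```bash
cat >> h.py <<'E'
C=np.array([.6347,-.0861]);u=np.array([.052,.9986]);v=np.array([.9986,-.052])
def go(x,y,z,turn=0):
    s=sensors.read_state(); R=cv2.Rodrigues(np.array(s["tcp_rot"]))[0]
    a=turn; Rt=cv2.Rodrigues(np.array([0,a,0.]))[0]
    d=np.array([x,y,z])-s["tool_pos"]
    print("t",round(s["time"],2),"pos",s["tool_pos"].round(4),"yaw",round(float(np.arctan2(R[1,0],R[0,0])),4),"delta",((R@Rt).T@d).round(4),"w",round(s["width"],3),"F",s["wrist_force"].round(1))
E
python3 -c "
from h import *
go(.628,-.183,.10,.05)"
```

```text
t 0.3 pos [0.6748 0.     0.2308] yaw -0.0 delta [-0.0375  0.1308 -0.1851] w 0.997 F [ 0.8 -0.2  0.3]
```

Request:
{"api": "arm_command", "payload": {
  "deltas": [
    [0, 0, 0, 0.05],
    [0, 0, 0, 0]
  ],
  "fingers": 0.065,
  "newtons": 30
}}

```text
time: 0.55
tool_pos: [0.6749, -0.0, 0.2312]
tcp_rot: [-1.57, 0.039, -0.039]
wrist_force: [-0.8, 0.0, 0.9]
width: 0.764
```

Stop above the stopper at TCP z≈0.10 for a second look.

Request:
{"api": "arm_command", "payload": {
  "deltas": [
    [-0.01, 0, -0.045, 0],
    [-0.01, 0.02, -0.045, 0],
    [-0.01, 0.04, -0.045, 0],
    [-0.0075, 0.04, -0.04, 0],
    [0, 0.03, -0.01, 0],
    [0, 0, 0, 0],
    [0, 0, 0, 0]
  ]
}}

```text
time: 1.42
tool_pos: [0.6293, -0.1827, 0.1026]
tcp_rot: [-1.571, 0.038, -0.04]
wrist_force: [0.4, 0.1, 0.4]
width: 0.758
```

```bash
python3 -c "
from h import *
go(.628,-.183,.016)
s=sensors.read_state();c=read_camera('wrist');save('w1',c['color'])
print(proj(c,[[.628,-.183,.035]],s))
"
```

```text
t 1.43 pos [ 0.6293 -0.1827  0.1026] yaw -0.0494 delta [-0.0014  0.0866 -0.0004] w 0.758 F [0.4 0.1 0.4]
[[317.88288838 214.74866962]]
```

View pics/w1.png

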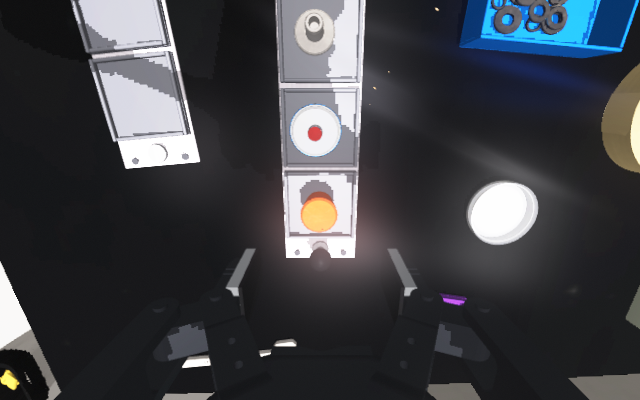

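The stopper's top is at (319,214), with (318,215) predicted, so they agree. The cassette's red nipple is at (315,132). I'll descend and grip the stopper.

```bash
python3 -c "
from h import *
s=sensors.read_state();c=read_camera('wrist')
print(ray(c,[(319,213.5)],.035,s),ray(c,[(315,132)],.043,s),ray(c,[(315,26)],.052,s))
print('empty corners z=.003',ray(c,[(124,168),(200,161)],.003,s))
"
```

```text
[[ 0.62964056 -0.18221637  0.035     ]] [[ 0.63012701 -0.11834406  0.043     ]] [[ 0.63373177 -0.05560165  0.052     ]]
empty corners z=.003 [[ 0.46164059 -0.14389037  0.003     ]
 [ 0.5290977  -0.14120329  0.003     ]]
```

Request:
{"api": "arm_command", "payload": {
  "deltas": [
    [0, 0.03, 0, 0],
    [0, 0.03, 0, 0],
    [0, 0.02, 0, 0],
    [0, 0.007, 0, 0],
    [0, 0, 0, 0]
  ]
}}

```text
time: 2.15
tool_pos: [0.6287, -0.1828, 0.0146]
tcp_rot: [-1.571, 0.039, -0.039]
wrist_force: [-0.9, 0.5, -0.2]
width: 0.761
```

Request:
{"api": "arm_command", "payload": {
  "deltas": [
    [0, 0, 0, 0],
    [0, 0, 0, 0],
    [0, 0, 0, 0],
    [0, 0, 0, 0],
    [0, 0, 0, 0],
    [0, 0, 0, 0]
  ],
  "fingers": 0.0,
  "newtons": 30
}}

```text
time: 2.9
tool_pos: [0.629, -0.1832, 0.0155]
tcp_rot: [-1.571, 0.038, -0.04]
wrist_force: [-1.6, -0.2, 5.7]
width: 0.318
```

```bash
python3 -c "
from h import *
go(.4929,-.089,.12)
c=read_camera('wrist');save('w2',c['color'])
"
```

```text
t 2.9 pos [ 0.629  -0.1832  0.0155] yaw -0.0501 delta [-0.1405 -0.1047  0.0873] w 0.318 F [-1.6 -0.2  5.7]
```

View pics/w2.png

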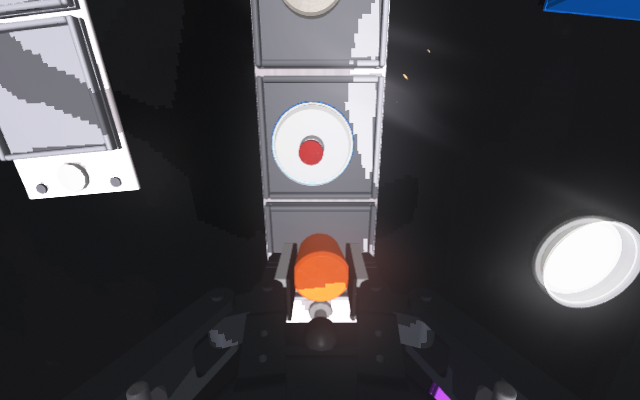

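The stopper is gripped: the opening is 27 mm and it sits between the pads at (320,270). Next I'll lift it and carry it over seat -99.

Request:
{"api": "arm_command", "payload": {
  "deltas": [
    [0, -0.015, 0, 0],
    [0, -0.03, 0, 0],
    [0, -0.03, 0, 0],
    [-0.02, -0.025, 0.015, 0],
    [-0.04, 0, 0.025, 0],
    [-0.04, 0, 0.025, 0],
    [-0.04, 0, 0.023, 0],
    [0, 0, 0, 0],
    [0, 0, 0, 0]
  ]
}}

```text
time: 4.08
tool_pos: [0.4938, -0.0882, 0.1152]
tcp_rot: [-1.571, 0.037, -0.041]
wrist_force: [0.3, -0.6, 0.3]
width: 0.316
```

```bash
python3 -c "
from h import *
go(.4932,-.088,.017)
s=sensors.read_state();c=read_camera('wrist');save('w3',c['color'])
"
```

```text
t 4.08 pos [ 0.4938 -0.0882  0.1152] yaw -0.0497 delta [-0.0008  0.0982  0.0002] w 0.316 F [ 0.3 -0.6  0.3]
```

View pics/w3.png

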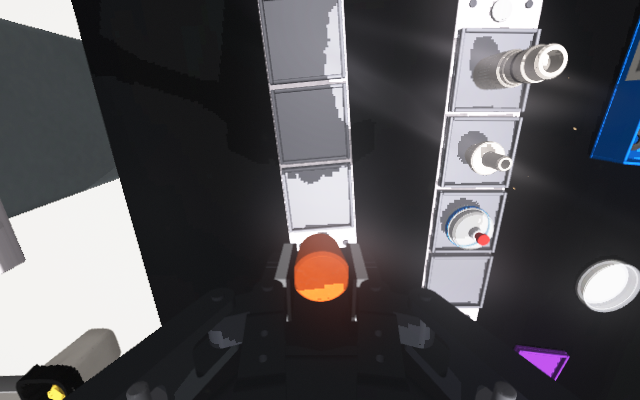

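```bash
python3 -c "
from h import *
s=sensors.read_state();c=read_camera('wrist')
E=np.array([.4898,.011]);w=np.array([-.033,.9995]);n=np.array([.9995,.033])
for k in (.099,.033,-.033,-.099): 
  print(k,[proj(c,[[*(E+(k+a)*w+b*n),.011]],s)[0].round(0).tolist() for a,b in((0,0),(.031,.031),(-.031,-.031))])
print(ray(c,[(287,233),(356,226),(284,167),(351,160),(269,82),(344,77)],.011,s).round(4))
"
```

```text
0.099 [[294.0, -68.0], [335.0, -129.0], [257.0, -12.0]]
0.033 [[303.0, 37.0], [341.0, -14.0], [269.0, 83.0]]
-0.033 [[311.0, 125.0], [346.0, 82.0], [279.0, 164.0]]
-0.099 [[318.0, 199.0], [350.0, 163.0], [288.0, 233.0]]
[[ 0.4617 -0.1203  0.011 ]
 [ 0.5273 -0.1164  0.011 ]
 [ 0.4647 -0.0568  0.011 ]
 [ 0.5236 -0.0535  0.011 ]
 [ 0.4589  0.013   0.011 ]
 [ 0.5192  0.0137  0.011 ]]
```

The prediction for seat -99 is (318,199), and the last dish in view is centred there. I'll lower the stopper and release it.

Request:
{"api": "arm_command", "payload": {
  "deltas": [
    [0, 0.03, 0, 0],
    [0, 0.03, 0, 0],
    [0, 0.025, 0, 0],
    [0, 0.008, 0, 0],
    [0, 0.006, 0, 0],
    [0, 0, 0, 0],
    [0, 0, 0, 0]
  ]
}}

```text
time: 5.05
tool_pos: [0.4939, -0.0883, 0.0161]
tcp_rot: [-1.571, 0.038, -0.041]
wrist_force: [1.1, 0.5, -0.7]
width: 0.318
```

```bash
python3 -c "
from h import *
go(.4932,-.088,.0155)
s=sensors.read_state();c=read_camera('wrist');save('w4',c['color'])
"
```

```text
t 5.05 pos [ 0.4939 -0.0883  0.0161] yaw -0.0501 delta [-0.0007  0.0006  0.0002] w 0.318 F [ 1.1  0.5 -0.7]
```

View pics/w4.png

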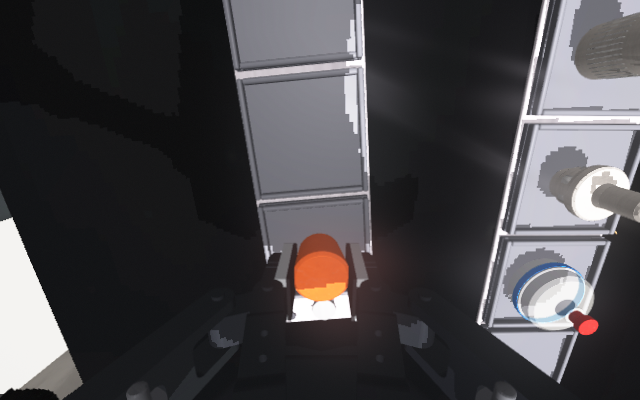

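Request:
{"api": "arm_command", "payload": {
  "deltas": [
    [0, 0.0008, 0, 0],
    [0, 0, 0, 0],
    [0, 0, 0, 0]
  ]
}}

```text
time: 5.48
tool_pos: [0.4936, -0.0882, 0.0155]
tcp_rot: [-1.571, 0.038, -0.04]
wrist_force: [-1.5, 0.2, 5.1]
width: 0.315
```

Request:
{"api": "arm_command", "payload": {
  "deltas": [
    [0, 0, 0, 0],
    [0, 0, 0, 0],
    [0, 0, 0, 0],
    [0, 0, 0, 0]
  ],
  "fingers": 0.06
}}

```text
time: 5.98
tool_pos: [0.4927, -0.088, 0.0143]
tcp_rot: [-1.57, 0.04, -0.039]
wrist_force: [-0.0, 0.5, 0.5]
width: 0.703
```

Request:
{"api": "arm_command", "payload": {
  "deltas": [
    [0, -0.015, 0, 0],
    [0, -0.03, 0, 0],
    [0, -0.04, 0, 0],
    [0, -0.02, 0, 0],
    [0, 0, 0, 0],
    [0, 0, 0, 0]
  ]
}}

```text
time: 6.72
tool_pos: [0.4923, -0.0879, 0.1191]
tcp_rot: [-1.57, 0.04, -0.039]
wrist_force: [-0.6, 0.7, -0.5]
width: 0.701
```

```bash
python3 -c "
from h import *
go(.630,-.1185,.10)
s=sensors.read_state();c=read_camera('wrist');save('w5',c['color'])
"
```

```text
t 6.72 pos [ 0.4923 -0.0879  0.1191] yaw -0.05 delta [ 0.139   0.019  -0.0237] w 0.701 F [-0.6  0.7 -0.5]
```

View pics/w5.png

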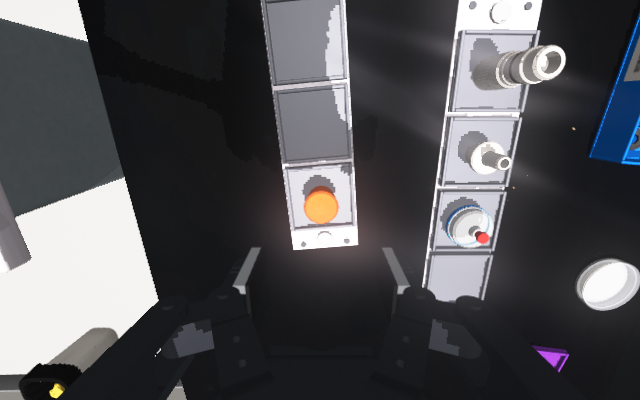

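The stopper stands in the last seat at (321,207). The cassette is next.

Request:
{"api": "arm_command", "payload": {
  "deltas": [
    [0.03, 0, -0.006, 0],
    [0.045, 0, -0.008, 0],
    [0.045, 0.009, -0.008, 0],
    [0.019, 0.01, -0.002, 0],
    [0, 0, 0, 0],
    [0, 0, 0, 0]
  ],
  "fingers": 0.065
}}

```text
time: 7.52
tool_pos: [0.6289, -0.1186, 0.0992]
tcp_rot: [-1.57, 0.042, -0.037]
wrist_force: [0.2, -0.6, -0.5]
width: 0.759
```

```bash
python3 -c "
from h import *
go(.630,-.1185,.0165)
s=sensors.read_state();c=read_camera('wrist');save('w6',c['color'])
print(proj(c,[[.630,-.1185,.043]],s))
"
```

```text
t 7.53 pos [ 0.6289 -0.1186  0.0992] yaw -0.0499 delta [0.0014 0.0826 0.0001] w 0.759 F [ 0.2 -0.6 -0.5]
[[321.21060086 219.68939744]]
```

View pics/w6.png

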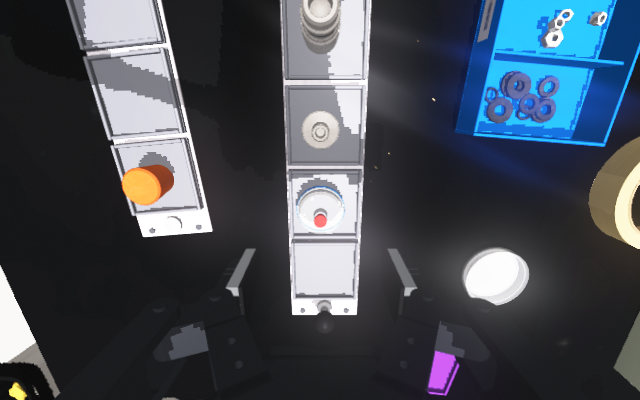

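The nipple is at (320,221), with (321,220) predicted. I'll descend and grip.

Request:
{"api": "arm_command", "payload": {
  "deltas": [
    [0.001, 0.03, 0, 0],
    [0, 0.03, 0, 0],
    [0, 0.016, 0, 0],
    [0, 0.007, 0, 0],
    [0, 0, 0, 0]
  ]
}}

```text
time: 8.2
tool_pos: [0.6315, -0.119, 0.0178]
tcp_rot: [-1.57, 0.039, -0.039]
wrist_force: [0.2, 0.5, 0.2]
width: 0.761
```

Request:
{"api": "arm_command", "payload": {
  "deltas": [
    [0, 0, 0, 0],
    [0, 0, 0, 0],
    [0, 0, 0, 0],
    [0, 0, 0, 0],
    [0, 0, 0, 0],
    [0, 0, 0, 0]
  ],
  "fingers": 0.0,
  "newtons": 30
}}

```text
time: 8.95
tool_pos: [0.6321, -0.1192, 0.019]
tcp_rot: [-1.571, 0.038, -0.04]
wrist_force: [-2.1, 0.7, 6.2]
width: 0.411
```

```bash
python3 -c "
from h import *
go(.4909,-.022,.12)
"
```

```text
t 8.95 pos [ 0.6321 -0.1192  0.019 ] yaw -0.05 delta [-0.1458 -0.1012  0.09  ] w 0.411 F [-2.1  0.7  6.2]
```

Request:
{"api": "arm_command", "payload": {
  "deltas": [
    [0, -0.015, 0, 0],
    [0, -0.03, 0, 0],
    [0, -0.03, 0, 0],
    [-0.02, -0.025, 0.015, 0],
    [-0.04, 0, 0.025, 0],
    [-0.045, 0, 0.025, 0],
    [-0.04, 0, 0.025, 0],
    [0, 0, 0, 0],
    [0, 0, 0, 0]
  ]
}}

```text
time: 10.07
tool_pos: [0.4925, -0.022, 0.1187]
tcp_rot: [-1.571, 0.036, -0.041]
wrist_force: [1.4, -0.4, 1.4]
width: 0.415
```

```bash
python3 -c "
from h import *
go(.4909,-.022,.0185)
s=sensors.read_state();c=read_camera('wrist');save('w7',c['color'])
"
```

```text
t 10.07 pos [ 0.4925 -0.022   0.1187] yaw -0.0495 delta [-0.0019  0.1002 -0.    ] w 0.415 F [ 1.4 -0.4  1.4]
```

View pics/w7.png

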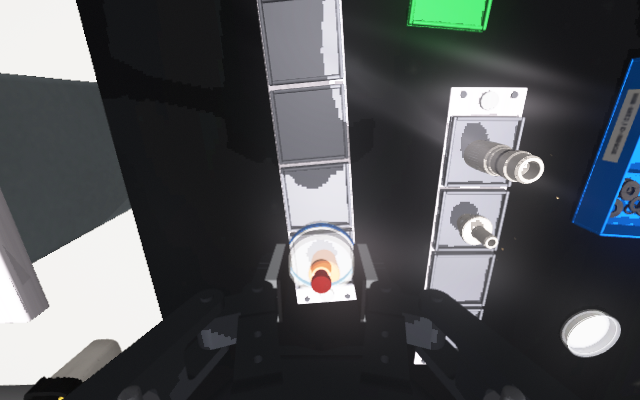

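The cassette is held over seat -33 (320,195), with the stopper visible behind it. I'll lower it.

Request:
{"api": "arm_command", "payload": {
  "deltas": [
    [-0.001, 0.03, 0, 0],
    [0, 0.03, 0, 0],
    [0, 0.025, 0, 0],
    [0, 0.009, 0, 0],
    [0, 0.0045, 0, 0],
    [0, 0, 0, 0],
    [0, 0, 0, 0]
  ]
}}

```text
time: 11.0
tool_pos: [0.4913, -0.0219, 0.0199]
tcp_rot: [-1.571, 0.038, -0.041]
wrist_force: [0.1, -0.2, -0.7]
width: 0.415
```

```bash
python3 -c "
from h import *
go(.4909,-.022,.0185)
"
```

```text
t 11.0 pos [ 0.4913 -0.0219  0.0199] yaw -0.0501 delta [-0.0004  0.0014 -0.0001] w 0.415 F [ 0.1 -0.2 -0.7]
```

Request:
{"api": "arm_command", "payload": {
  "deltas": [
    [0, 0.0015, 0, 0],
    [0, 0, 0, 0],
    [0, 0, 0, 0]
  ]
}}

```text
time: 11.38
tool_pos: [0.4912, -0.0219, 0.019]
tcp_rot: [-1.571, 0.038, -0.041]
wrist_force: [-1.6, -0.2, 7.0]
width: 0.409
```

Request:
{"api": "arm_command", "payload": {
  "deltas": [
    [0, 0, 0, 0],
    [0, 0, 0, 0],
    [0, 0, 0, 0],
    [0, 0, 0, 0]
  ],
  "fingers": 0.065
}}

```text
time: 11.88
tool_pos: [0.49, -0.0218, 0.0173]
tcp_rot: [-1.57, 0.039, -0.039]
wrist_force: [-0.4, -0.7, 0.6]
width: 0.764
```

Request:
{"api": "arm_command", "payload": {
  "deltas": [
    [0, -0.015, 0, 0],
    [0, -0.03, 0, 0],
    [0, -0.04, 0, 0],
    [0, -0.02, 0, 0],
    [0, 0, 0, 0],
    [0, 0, 0, 0]
  ]
}}

```text
time: 12.62
tool_pos: [0.4896, -0.0217, 0.122]
tcp_rot: [-1.57, 0.04, -0.039]
wrist_force: [-0.3, -0.1, -0.0]
width: 0.758
```

```bash
python3 -c "
from h import *
go(.6335,-.0545,.12)
s=sensors.read_state();c=read_camera('wrist');save('w8',c['color'])
"
```

```text
t 12.62 pos [ 0.4896 -0.0217  0.122 ] yaw -0.05 delta [ 0.1454  0.0019 -0.0256] w 0.758 F [-0.3 -0.1 -0. ]
```

View pics/w8.png

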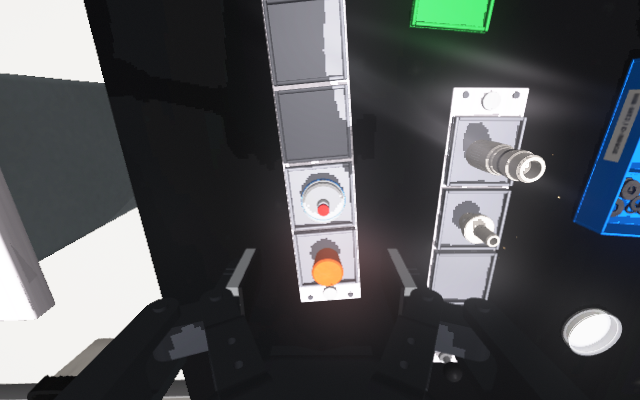

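The cassette stands in its seat at (322,200). The short fitting is next.

Request:
{"api": "arm_command", "payload": {
  "deltas": [
    [0.03, 0, -0.006, 0],
    [0.045, 0, -0.008, 0],
    [0.045, 0, -0.009, 0],
    [0.025, 0, -0.003, 0],
    [0, 0, 0, 0],
    [0, 0, 0, 0]
  ],
  "fingers": 0.05
}}

```text
time: 13.42
tool_pos: [0.6319, -0.0547, 0.1208]
tcp_rot: [-1.57, 0.042, -0.036]
wrist_force: [0.3, -0.1, -0.6]
width: 0.581
```

```bash
python3 -c "
from h import *
go(.6335,-.0545,.0335)
s=sensors.read_state();c=read_camera('wrist');save('w9',c['color'])
print(proj(c,[[.6335,-.0545,.052]],s))
"
```

```text
t 13.43 pos [ 0.6319 -0.0547  0.1208] yaw -0.05 delta [0.0019 0.0873 0.0003] w 0.581 F [ 0.3 -0.1 -0.6]
[[321.95615273 213.45242901]]
```

View pics/w9.png

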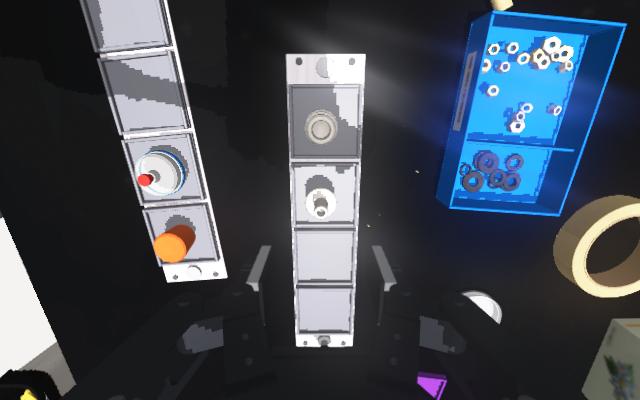

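Request:
{"api": "arm_command", "payload": {
  "deltas": [
    [0, 0.03, 0.001, 0],
    [0, 0.03, 0, 0],
    [0, 0.02, 0, 0],
    [0, 0.007, 0, 0],
    [0, 0, 0, 0]
  ]
}}

```text
time: 14.1
tool_pos: [0.6335, -0.0539, 0.0355]
tcp_rot: [-1.57, 0.04, -0.039]
wrist_force: [-0.2, -1.4, 0.4]
width: 0.586
```

```bash
python3 -c "
from h import *
go(.6335,-.0535,.0335)
s=sensors.read_state();c=read_camera('wrist');save('w10',c['color'])
"
```

```text
t 14.1 pos [ 0.6335 -0.0539  0.0355] yaw -0.0499 delta [-0.0001  0.002   0.0004] w 0.586 F [-0.2 -1.4  0.4]
```

View pics/w10.png

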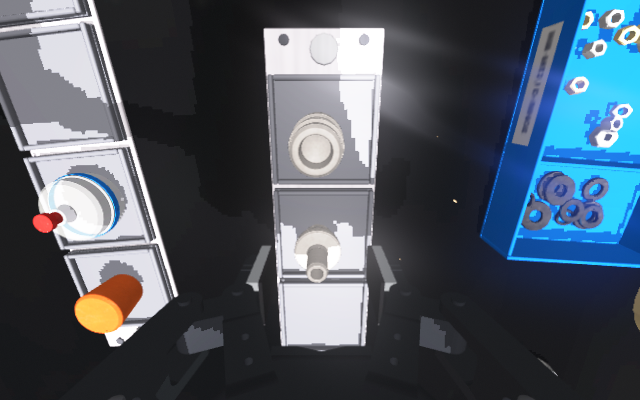

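The post (317,270) is centred between the fingers (265 to 377). I'll close.

Request:
{"api": "arm_command", "payload": {
  "deltas": [
    [0, 0.001, 0, 0],
    [0, 0, 0, 0],
    [0, 0, 0, 0],
    [0, 0, 0, 0],
    [0, 0, 0, 0],
    [0, 0, 0, 0]
  ],
  "fingers": 0.0,
  "newtons": 30
}}

```text
time: 14.9
tool_pos: [0.6344, -0.0542, 0.0354]
tcp_rot: [-1.571, 0.038, -0.04]
wrist_force: [-0.7, -0.5, 5.3]
width: 0.187
```

```bash
python3 -c "
from h import *
go(.4887,.044,.14)
"
```

```text
t 14.9 pos [ 0.6344 -0.0542  0.0354] yaw -0.05 delta [-0.1503 -0.1048  0.0907] w 0.187 F [-0.7 -0.5  5.3]
```

Request:
{"api": "arm_command", "payload": {
  "deltas": [
    [0, -0.015, 0, 0],
    [0, -0.03, 0, 0],
    [0, -0.03, 0, 0],
    [-0.02, -0.025, 0.015, 0],
    [-0.045, -0.005, 0.025, 0],
    [-0.045, 0, 0.025, 0],
    [-0.04, 0, 0.026, 0],
    [0, 0, 0, 0],
    [0, 0, 0, 0]
  ]
}}

```text
time: 16.02
tool_pos: [0.4891, 0.0444, 0.1401]
tcp_rot: [-1.571, 0.037, -0.04]
wrist_force: [0.5, -0.3, -0.5]
width: 0.185
```

```bash
python3 -c "
from h import *
go(.4887,.044,.0354)
s=sensors.read_state();c=read_camera('wrist');save('w11',c['color'])
"
```

```text
t 16.02 pos [0.4891 0.0444 0.1401] yaw -0.0494 delta [-0.0005  0.1047 -0.0004] w 0.185 F [ 0.5 -0.3 -0.5]
```

View pics/w11.png

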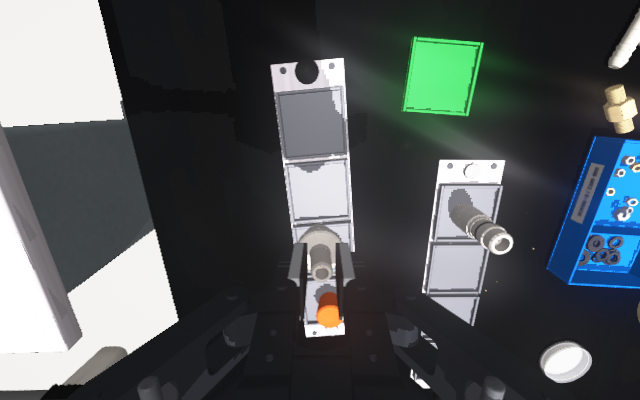

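The short fitting is held, and seat +33 is at (319,190), ahead of the fitting because of parallax. I'll lower it.

Request:
{"api": "arm_command", "payload": {
  "deltas": [
    [0, 0.03, 0, 0],
    [0, 0.03, 0, 0],
    [0, 0.03, 0, 0],
    [0, 0.009, 0, 0],
    [0, 0.005, 0, 0],
    [0, 0, 0, 0],
    [0, 0, 0, 0]
  ]
}}

```text
time: 16.95
tool_pos: [0.4896, 0.0444, 0.0366]
tcp_rot: [-1.57, 0.038, -0.041]
wrist_force: [0.0, 0.4, -0.2]
width: 0.186
```

```bash
python3 -c "
from h import *
go(.4887,.044,.0354)
s=sensors.read_state();c=read_camera('wrist');save('w12',c['color'])
"
```

```text
t 16.95 pos [0.4896 0.0444 0.0366] yaw -0.0501 delta [-0.0009  0.0012 -0.0004] w 0.186 F [ 0.   0.4 -0.2]
```

View pics/w12.png

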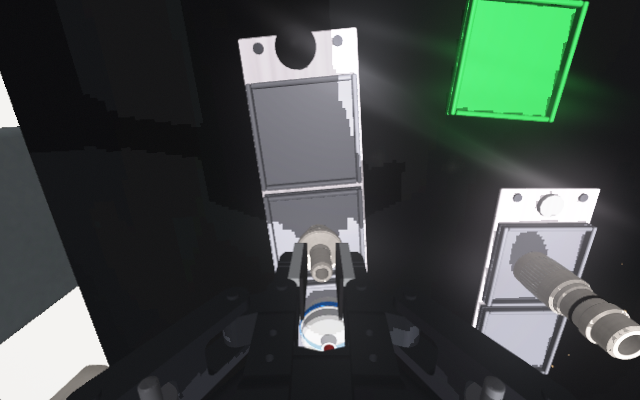

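Request:
{"api": "arm_command", "payload": {
  "deltas": [
    [0, 0.0013, 0, 0],
    [0, 0, 0, 0],
    [0, 0, 0, 0]
  ]
}}

```text
time: 17.38
tool_pos: [0.4894, 0.0445, 0.0354]
tcp_rot: [-1.57, 0.038, -0.041]
wrist_force: [-1.3, -0.4, 6.4]
width: 0.183
```

Request:
{"api": "arm_command", "payload": {
  "deltas": [
    [0, 0, 0, 0],
    [0, 0, 0, 0],
    [0, 0, 0, 0],
    [0, 0, 0, 0]
  ],
  "fingers": 0.05
}}

```text
time: 17.88
tool_pos: [0.4883, 0.0444, 0.034]
tcp_rot: [-1.57, 0.04, -0.039]
wrist_force: [0.6, 0.3, -0.9]
width: 0.585
```

Request:
{"api": "arm_command", "payload": {
  "deltas": [
    [0, -0.015, 0, 0],
    [0, -0.03, 0, 0],
    [0, -0.04, 0, 0],
    [0, -0.02, 0, 0],
    [0, 0, 0, 0],
    [0, 0, 0, 0]
  ]
}}

```text
time: 18.62
tool_pos: [0.4879, 0.0444, 0.1388]
tcp_rot: [-1.57, 0.04, -0.039]
wrist_force: [0.6, -0.0, 0.4]
width: 0.583
```

```bash
python3 -c "
from h import *
go(.638,.0115,.13)
s=sensors.read_state();c=read_camera('wrist');save('w13',c['color'])
"
```

```text
t 18.62 pos [0.4879 0.0444 0.1388] yaw -0.05 delta [ 0.1515  0.0086 -0.0253] w 0.583 F [ 0.6 -0.   0.4]
```

View pics/w13.png

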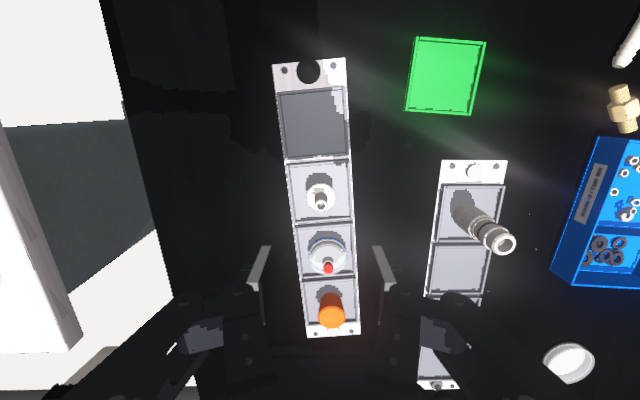

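The short fitting stands in its seat at (320,193). The tall coupler is next.

Request:
{"api": "arm_command", "payload": {
  "deltas": [
    [0.03, 0, -0.006, 0],
    [0.045, 0, -0.008, 0],
    [0.045, 0, -0.008, 0],
    [0.031, 0, -0.003, 0],
    [0, 0, 0, 0],
    [0, 0, 0, 0]
  ],
  "fingers": 0.055
}}

```text
time: 19.42
tool_pos: [0.6363, 0.012, 0.1373]
tcp_rot: [-1.57, 0.042, -0.036]
wrist_force: [-0.0, 0.2, -0.1]
width: 0.642
```

```bash
python3 -c "
from h import *
go(.638,.0115,.034)
s=sensors.read_state();c=read_camera('wrist');save('w14',c['color'])
print(proj(c,[[.638,.0115,.076]],s))
"
```

```text
t 19.43 pos [0.6363 0.012  0.1373] yaw -0.05 delta [ 0.0021  0.1033 -0.0004] w 0.642 F [-0.   0.2 -0.1]
[[322.04029498 217.683075  ]]
```

View pics/w14.png

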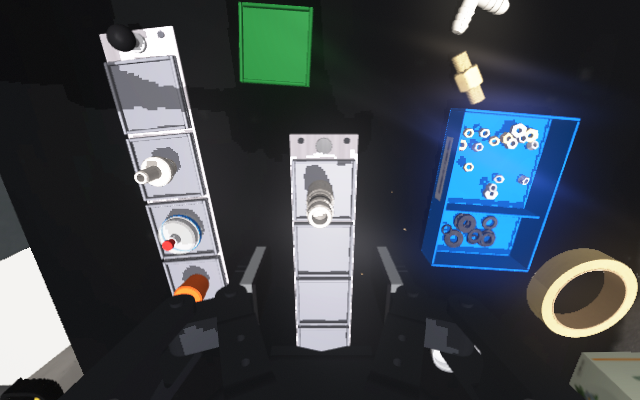

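```bash
python3 -c "
from h import *
s=sensors.read_state();c=read_camera('wrist')
print(ray(c,[(320,214)],.076,s)); g=c['color'][180:235,290:350]; save('w14z',cv2.resize(g,None,fx=8,fy=8))
"
```

```text
[[0.63652172 0.01457123 0.076     ]]
```

View pics/w14z.png

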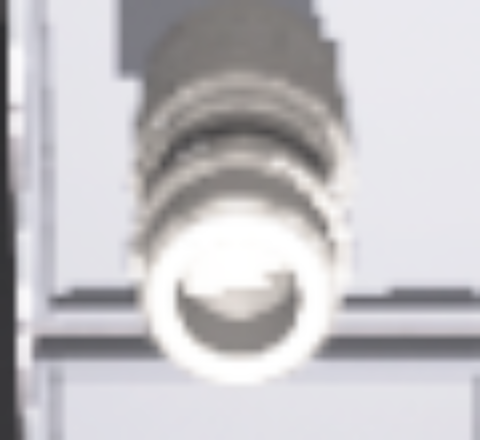

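The top ring is centred at (320,216), so y≈0.013. I'll descend.

Request:
{"api": "arm_command", "payload": {
  "deltas": [
    [0.001, 0.03, 0.001, 0],
    [0, 0.03, 0, 0],
    [0, 0.03, 0, 0],
    [0, 0.016, 0, 0],
    [0, 0, 0, 0],
    [0, 0, 0, 0]
  ]
}}

```text
time: 20.27
tool_pos: [0.64, 0.0129, 0.0346]
tcp_rot: [-1.57, 0.038, -0.041]
wrist_force: [-0.2, -0.1, -0.4]
width: 0.642
```

Request:
{"api": "arm_command", "payload": {
  "deltas": [
    [0, 0, 0, 0],
    [0, 0, 0, 0],
    [0, 0, 0, 0],
    [0, 0, 0, 0],
    [0, 0, 0, 0],
    [0, 0, 0, 0]
  ],
  "fingers": 0.0,
  "newtons": 30
}}

```text
time: 21.02
tool_pos: [0.6399, 0.0128, 0.0346]
tcp_rot: [-1.57, 0.038, -0.041]
wrist_force: [-1.5, -0.0, 5.5]
width: 0.283
```

```bash
python3 -c "
from h import *
go(.4865,.110,.14)
s=sensors.read_state();c=read_camera('wrist');save('w15',c['color'])
"
```

```text
t 21.02 pos [0.6399 0.0128 0.0346] yaw -0.05 delta [-0.1579 -0.1057  0.0894] w 0.283 F [-1.5 -0.   5.5]
```

View pics/w15.png

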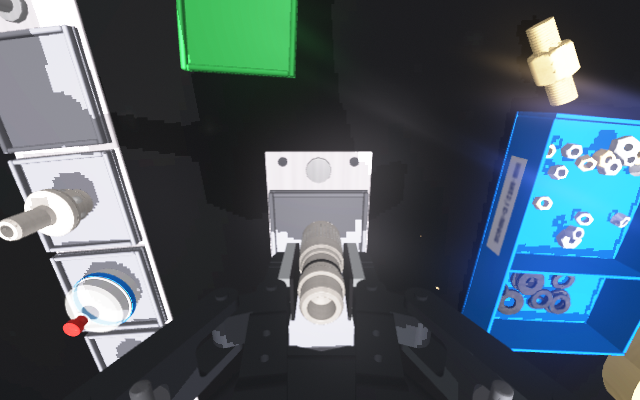

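The coupler is gripped upright (opening 24 mm). I'll lift it and carry it across.

Request:
{"api": "arm_command", "payload": {
  "deltas": [
    [0, -0.015, 0, 0],
    [0, -0.03, 0, 0],
    [0, -0.03, 0, 0],
    [-0.025, -0.025, 0.015, 0],
    [-0.045, -0.005, 0.025, 0],
    [-0.045, 0, 0.025, 0],
    [-0.042, 0, 0.024, 0],
    [0, 0, 0, 0],
    [0, 0, 0, 0]
  ]
}}

```text
time: 22.2
tool_pos: [0.4874, 0.1096, 0.139]
tcp_rot: [-1.57, 0.037, -0.04]
wrist_force: [0.0, 0.2, -0.7]
width: 0.283
```

```bash
python3 -c "
from h import *
go(.4865,.110,.0346)
s=sensors.read_state();c=read_camera('wrist');save('w16',c['color'])
E=np.array([.4898,.011]);w=np.array([-.033,.9995])
print(proj(c,[[*(E+.099*w),.006],[*(E+.143*w),.025]],s))
"
```

```text
t 22.2 pos [0.4874 0.1096 0.139 ] yaw -0.0493 delta [-0.0011  0.1044  0.0003] w 0.283 F [ 0.   0.2 -0.7]
[[318.77288294 190.4681084 ]
 [314.52183313 149.56781943]]
```

View pics/w16.png

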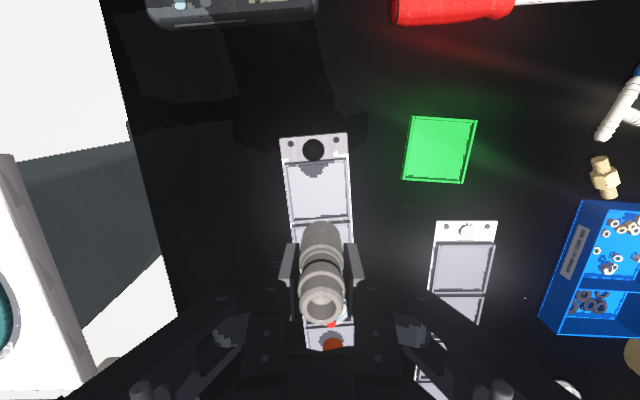

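The pin ball at (313,150) and the seat at (319,190) match the predictions. I'll lower the coupler.

Request:
{"api": "arm_command", "payload": {
  "deltas": [
    [-0.001, 0.03, 0, 0],
    [0, 0.03, 0, 0],
    [0, 0.03, 0, 0],
    [0, 0.009, 0, 0],
    [0, 0.004, 0, 0],
    [0, 0, 0, 0],
    [0, 0, 0, 0]
  ]
}}

```text
time: 23.12
tool_pos: [0.4869, 0.1098, 0.0364]
tcp_rot: [-1.57, 0.038, -0.041]
wrist_force: [-0.1, 0.4, -0.7]
width: 0.281
```

```bash
python3 -c "
from h import *
go(.4865,.110,.0346)
"
```

```text
t 23.12 pos [0.4869 0.1098 0.0364] yaw -0.0501 delta [-0.0004  0.0018  0.0002] w 0.281 F [-0.1  0.4 -0.7]
```

Request:
{"api": "arm_command", "payload": {
  "deltas": [
    [0, 0.0019, 0, 0],
    [0, 0, 0, 0],
    [0, 0, 0, 0]
  ]
}}

```text
time: 23.5
tool_pos: [0.4868, 0.1098, 0.0345]
tcp_rot: [-1.57, 0.037, -0.041]
wrist_force: [-0.9, -0.6, 5.9]
width: 0.285
```

Request:
{"api": "arm_command", "payload": {
  "deltas": [
    [0, 0, 0, 0],
    [0, 0, 0, 0],
    [0, 0, 0, 0],
    [0, 0, 0, 0]
  ],
  "fingers": 0.055
}}

```text
time: 24.0
tool_pos: [0.4856, 0.1095, 0.0331]
tcp_rot: [-1.571, 0.04, -0.039]
wrist_force: [0.4, 0.1, 0.2]
width: 0.645
```

Request:
{"api": "arm_command", "payload": {
  "deltas": [
    [0, -0.015, 0, 0],
    [0, -0.03, 0, 0],
    [0, -0.04, 0, 0],
    [0, -0.04, 0, 0],
    [0, -0.03, -0.03, 0],
    [0, 0, -0.04, 0],
    [0, 0, -0.04, 0],
    [0, 0, 0, 0],
    [0, 0, 0, 0]
  ]
}}

```text
time: 25.12
tool_pos: [0.4804, -0.0, 0.1889]
tcp_rot: [-1.57, 0.039, -0.041]
wrist_force: [0.2, 0.4, 0.2]
width: 0.644
```

```bash
cat > chk.py <<'E'
from h import *
s=sensors.read_state();c=read_camera('wrist');save('w17',c['color']);print(s["time"],s["tool_pos"],s["wrist_force"])
sc=read_camera('scene');sd=read_camera('side')
save('sc17',cv2.resize(sc["color"][165:275,230:410],None,fx=4,fy=4))
save('sd17',cv2.resize(sd["color"][170:280,270:400],None,fx=5,fy=5))
E_=np.array([.4898,.011]);w=np.array([-.033,.9995])
for k,z in((.099,.076),(.033,.052),(-.033,.043),(-.099,.035)):print(k,proj(c,[[*(E_+k*w),z]],s).round(1))
E
python3 chk.py
```

```text
25.125 [ 4.80353435e-01 -4.97973715e-05  1.88931865e-01] [0.19612116 0.36803266 0.23871786]
0.099 [[320.3  69.2]]
0.033 [[326.  145.9]]
-0.033 [[330.7 206.4]]
-0.099 [[334.5 256.8]]
```

View pics/w17.png

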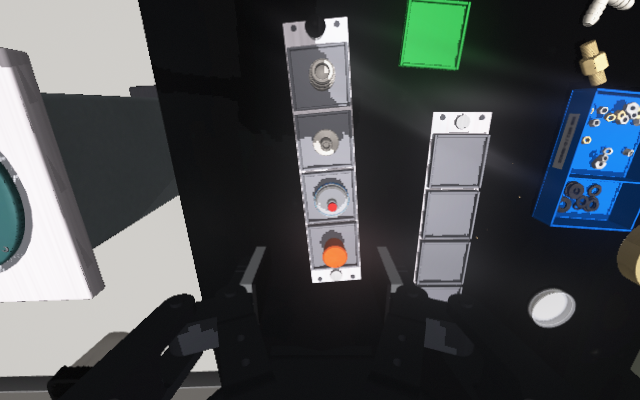

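View pics/sc17.png

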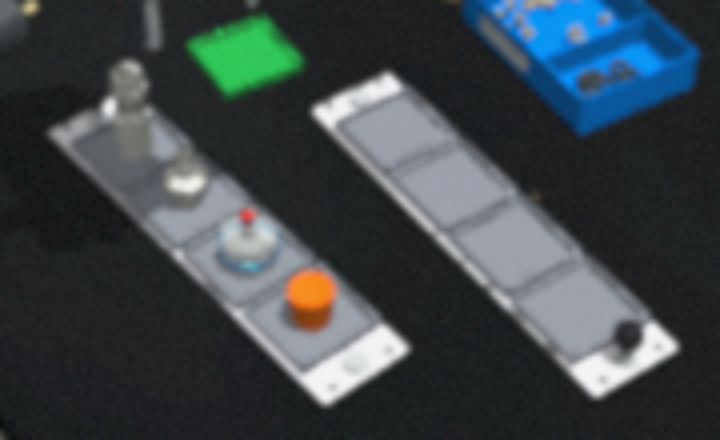

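View pics/sd17.png

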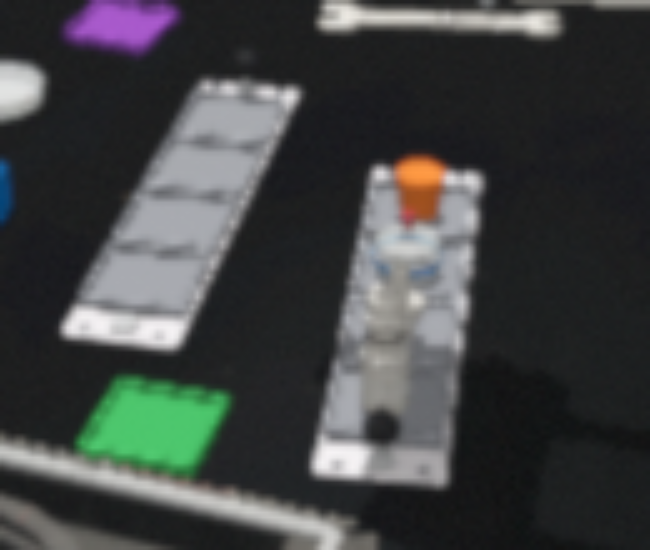

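The tops are at (320,71), (326,143), (331,207) and (335,256), each within about 3 px of the seat middles. All stand upright. Handing in.

```bash
python3 -c "
from workcell import job
print(job.finish_job())"
```

```text
the job is handed in; nothing more can be done
None
```

All four fittings now stand in the empty rack in reverse order, and I handed the job in at about 25 s. No verdict came back.

| Fitting | Place from full rack's pin | Seat in empty rack |
|---|---|---|
| Stopper | 1st (nearest) | -99 mm (farthest from its pin) |
| Cassette | 2nd | -33 mm |
| Short fitting | 3rd | +33 mm |
| Tall coupler | 4th (farthest) | +99 mm (beside its pin) |

- **Position:** in the last wrist picture each fitting's top was within about 3 pixels (roughly 3 mm) of where the middle of its seat should appear. The limit is 15 mm.
- **Standing and released:** the scene and side views showed all four upright. The open gripper was clear above the racks, with the wrist force near zero.
- **Height:** I did not measure height on the seat floors separately. I judged it from the 5 to 7 N contact felt as each fitting was set down, at the same tool height as when it was gripped.
- **Disagreement:** early on, the scene camera placed the fittings 3 to 7 mm away from the wrist camera's positions. I used the wrist values, and every grasp confirmed them.
- **Meter and tools:** the arm stayed clear of the manometer, spanner and screwdriver. I did not measure their final positions.

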